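# Next coat: rotate three model pieces round the paint bench

### The job

Time to move the model pieces on: the freshly sprayed bust goes from the turntable to the white drying tile, the dry van from the tile into the cardboard tray, and the tower from the tray onto the turntable, each standing upright in the middle of its new place. Every place has room for only one, so park a piece on the free cork mat on the way (stand it there and let go) and leave the mat empty at the end. The paint marks easily: set the pieces down gently, never drop them or tip them over, never put one on the bare bench, and leave the airbrush, the paint pot and the jar of brushes where they are.

Things in the scene. Friction and masses are not known exactly. Their poses are not given: they have to be found in the camera images.
- bust: loose grey-primed bust, 99 mm high, 140 g: round foot 58 mm across and 14 mm high, shoulders, neck 26 mm across, egg-shaped head 45 mm across (sides upright from 64 to 78 mm up, rounded above). A nose stands out 6 mm to +x at 61 to 73 mm up; grip the head across its y axis. Origin: centre of the underside; z up. Starts on the turntable.
- van: loose grey-primed model panel van, 96 mm long (x, bonnet to +x), 44 mm wide (y), 48 mm high, 120 g; its wheels do not turn. Flat sides 10 to 45 mm up, from 43 mm behind to 17 mm ahead of the origin; the bonnet ahead is 26 mm high. Grip it across its width. Origin: mid length and width, under the wheels; z up. Starts on the tile.
- tower: loose grey-primed castle tower, 84 mm high, 150 g: square foot 56 x 56 x 10 mm, straight round shaft 42 mm across from 10 to 74 mm up, six merlons on top up to 84 mm. Origin: centre of the underside; z up. Starts in the tray.
- turntable: fixed white round turntable that does not turn, 150 mm across, flat top 35 mm above its origin (centre of the underside, on the bench). Target of the tower.
- tile: fixed white square drying tile, 120 x 120 x 12 mm, flat top 12 mm above its origin (centre of the underside, on the bench). Target of the bust.
- tray: fixed shallow square cardboard tray, 150 x 150 mm outside, 142 x 142 mm inside, rim 22 mm and inner floor 8 mm above its origin (centre of the underside, on the bench). Target of the van.
- cork_mat: fixed round cork mat, 110 mm across, flat top 10 mm above its origin (centre of the underside, on the bench). Empty at the start: the free parking spot.
- brush_jar: bystander: loose glass jar 70 mm across and 90 mm high holding five brushes, 142 mm high in all. Origin: centre of the underside.
- paint_pot: bystander: small loose closed paint pot, 36 mm across, 50 mm high. Origin: centre of the underside.
- airbrush: bystander: steel airbrush on a small dark stand, loose, 160 mm long along x (70 mm behind to 90 mm ahead of the origin), 50 mm wide, 80 mm high with its cup. Origin: centre of the stand's underside.
Mind the look-alikes: they are no part of the job. Leave any yellow look-alike of the tower alone.

How it is judged:
On the way:
1. one of the pieces stands upright and released on the cork mat (((horizontal distance between bust and cork_mat below 0.045 m and z of bust in the frame of cork_mat between 0.005 and 0.015 m and angle between bust's own z axis and vertical below 0.12 rad and linear speed of bust below 0.02 m/s and contact force between the fingers and bust below 0.2 N) or (horizontal distance between van and cork_mat below 0.045 m and z of van in the frame of cork_mat between 0.005 and 0.015 m and angle between van's own z axis and vertical below 0.12 rad and linear speed of van below 0.02 m/s and contact force between the fingers and van below 0.2 N) or (horizontal distance between tower and cork_mat below 0.045 m and z of tower in the frame of cork_mat between 0.005 and 0.015 m and angle between tower's own z axis and vertical below 0.12 rad and linear speed of tower below 0.02 m/s and contact force between the fingers and tower below 0.2 N))), for 0.2 s.
At the end, for the whole second after the job is handed in: The bust stands on the tile, the van in the tray and the tower on the turntable, each upright (within 0.12 rad), its origin within 15 mm of the place's centre horizontally and within 5 mm of the place's top surface in height, at rest and released; so the cork mat is empty (horizontal distance between bust and tile below 0.015 m and z of bust in the frame of tile between 0.007 and 0.017 m and angle between each of bust, van, tower's own z axis and vertical below 0.12 rad and linear speed of each of bust, van, tower below 0.02 m/s and contact force between the fingers and bust below 0.2 N and horizontal distance between van and tray below 0.015 m and z of van in the frame of tray between 0.003 and 0.013 m and contact force between the fingers and van below 0.2 N and horizontal distance between tower and turntable below 0.015 m and z of tower in the frame of turntable between 0.03 and 0.04 m and contact force between the fingers and tower below 0.2 N); the robot touches nothing.
It fails at once if a model piece touches down on the bare bench (height (world z) of any of bust, van, tower below 0.005 m).
It fails at once if a model piece is tipped by more than 0.5 rad (angle between any of bust, van, tower's own z axis and vertical above 0.5 rad).
It fails at once if a model piece is dropped (falls free of the fingers faster than 0.6 m/s, about 18 mm of fall) ((linear speed of bust above 0.6 m/s and contact force between the fingers and bust below 0.05 N) or (linear speed of van above 0.6 m/s and contact force between the fingers and van below 0.05 N) or (linear speed of tower above 0.6 m/s and contact force between the fingers and tower below 0.05 N)).
It fails at once if a bystander (airbrush, paint pot, brush jar) is moved by more than 20 mm (distance of any of airbrush, paint_pot, brush_jar from where it was at the start of the episode above 0.02 m).
It also fails if it takes over 128 s, if anything falls off the work surface, if the arm or the gripper's body presses on something with over 40 N, if the wrist force passes 120 N, or if a joint passes its speed limit or range.

### The arm

A 6-joint arm with a two-finger parallel gripper is mounted at the origin on the work surface. World frame = base frame: x ahead of the robot, y to its left, z up, the work surface at z = 0. Lengths are in m, angles in rad, forces in N, time in s.
With the tool pointing down it reaches from about 0.375 to 0.9 m from the base axis. Payload 3.1 kg.
Tool frame: the origin (TCP) lies midway between the tips of the shut fingers; the grasp point (between the pads) lies 19 mm behind it; z points along the fingers, y is the line along which they close (so a half turn about z gives the same grasp; the last joint's range is limited). The gripper opens to 85 mm and grips with 20 to 120 N. Pads are 22 mm wide; open, the fingers measure 114 mm over their backs; the gripper's body (76 mm by 85 mm) begins 54 mm behind the grasp point. The pads swing forward as they close: fully open they stand 13 mm farther back than shut.
Start: joints at [1.085, 0.527, 1.433, -0, 1.181, -0.178], TCP at [0.189, 0.596, 0.231] pointing down, gripper open.
Joint ranges: [-3.08, 3.08], [-0.75, 2.2], [0.22, 2.44], [-1.43, 4.57], [0, 2.65], [-2.85, 2.85]. Speed limits (rad/s): [2.79, 2.79, 3.14, 3.14, 3.14, 3.14].

### API

Orientations are given as a unit quaternion [x, y, z, w].
In Python, from station import manip gives the robot as it stands.
- The arm moves only by the tool drive_tool, never from a script. Its argument "motion" is a list that holds one entry, the list of rows, each a list of 5 numbers: the finger opening in mm, from 0 to 85.4, then the shift along the tool's x, y, z in units of 30 mm (1.0 is 30 mm), then the turn about the tool's z in units of 8 degrees (1.0 is 8 degrees). In form: [[[fingers, x, y, z, yaw], ...]]. A call has 1 to 10 rows; each row is the pose to reach, as a shift and turn from the pose commanded when the call began, along the tool's axes at that moment; what a row does not reach only later rows make up. A row lasts 1/10 s, in which the tool goes at most 50 mm and 8.59 degrees, less where a joint would pass 70% of its speed; a pose out of reach is approached as far as the arm can. A call with a gripper value outside its range is refused whole. The fingers move at their own pace and stop on an object; "squeeze" is the grip in N (left out, the last holds). Time passes only in rows, so rows that repeat a pose let the fingers close. It gives the time, the measured TCP pose, the force, the opening and the grip force at its end, in the units of the state.
- manip.sense(): the state, without advancing time (a new reading comes with each control period).
- manip.snapshot(name): name is "scene" or "top" or "wrist"; returns the picture (480x640x3 uint8, red, green, blue); there is no depth.
- manip.camera_model(name): a dict with "fov_y" (degrees; the focal length in pixels is half the picture's height over the tangent of half this angle, whatever the lens; pixels are square), "cx", "cy" (the principal point, pixels), "origin" and "orientation" of the camera in the world. Camera axes: x right, y up, looking along -z (the intrinsics and any distortion apply to the point x, -y, -z); pixel columns grow to the right and rows downward; lengths in m; the calibration is good to about 2 mm. A picture is of the moment at which its call begins: read the wrist's pose just before it. camera_model takes no time and is no camera call; for the wrist camera it gives the pose at the moment of the call.
- manip.sign_off(): hands the job in; it is judged then, once.
The state is a dict: "t": time; "q": joint angles; "qd": joint speeds; "tau": joint torques, N m; "tcp_pos": TCP position; "tool_rot": TCP orientation; "force": force on the tool from outside, world axes, zero at the start; "ft_torque": the same for the moment, N m; "finger_gap": opening from 0.0 (shut) to 1.0 (fully open); "gripper_force": force on a finger pad.
Only numpy, scipy, OpenCV 4.12 (cv2) and the standard library are available. Lean on these libraries where they do the work, as an engineer would, in place of code of your own. Each camera call takes 0.05 s, during which the arm holds its last target. There are 200 camera calls.

## Working session

There is one attempt and no reset: what is moved stays moved. The work goes in short steps, Python scripts to look and compute and a tool call to move; the robot and the scene stay as the last step left them, time stands still between calls to the robot, and variables do not carry over. Pictures are saved under pics/ and viewed, at most 14 in all, crops included, and the job is handed in when it is done.

Besides the shell and the picture viewer there is one more tool, called after "Request:" as a command line: name --argument value ..., lists and objects as JSON in quotes. drive_tool: Moves the arm, as the interface text tells. Its arguments: {"type":"object","properties":{"motion":{"type":"array","items":{"type":"array","items":{"type":"array","items":{"type":"number"}}}},"squeeze":{"type":"number"}},"required":["motion"]}

```bash
mkdir -p pics; python3 - <<'E'
from station import manip
import cv2
for n in ("scene","top"):
    c=manip.camera_model(n);print(n,c)
    cv2.imwrite(f"pics/{n}0.png",manip.snapshot(n)[:,:,::-1])
s=manip.sense();print({k:s[k] for k in("t","tcp_pos","tool_rot","finger_gap","force")})
print(manip.camera_model("wrist"))
E
ls
```

```text
scene {'fov_y': 57.16944667825242, 'cx': 326.0221432944662, 'cy': 242.65732098871047, 'origin': array([ 1.15750274, -0.01965769,  0.66933262]), 'orientation': array([0.28082946, 0.23913592, 0.59880054, 0.71090558])}
top {'fov_y': 49.42030854292356, 'cx': 308.4577386939153, 'cy': 239.34498787878005, 'origin': array([0.36211699, 0.05540653, 1.1342469 ]), 'orientation': array([ 0.074755  , -0.0717309 , -0.68741208,  0.71884004])}
{'t': 0.1, 'tcp_pos': array([0.18840775, 0.59522921, 0.23043145]), 'tool_rot': array([ 1.52797904e-01,  9.88256951e-01, -9.42923880e-04, -3.31544940e-04]), 'finger_gap': 1.000127603766344, 'force': array([ 0.36808294, -0.51824639,  0.16855225])}
{'fov_y': 62.47923386765196, 'cx': 311.1218696298303, 'cy': 231.95048589756044, 'origin': array([0.11042499, 0.61936282, 0.37264308]), 'orientation': array([-0.13168519, -0.09516677,  0.58306015,  0.79601706])}
pics
```

View pics/top0.png

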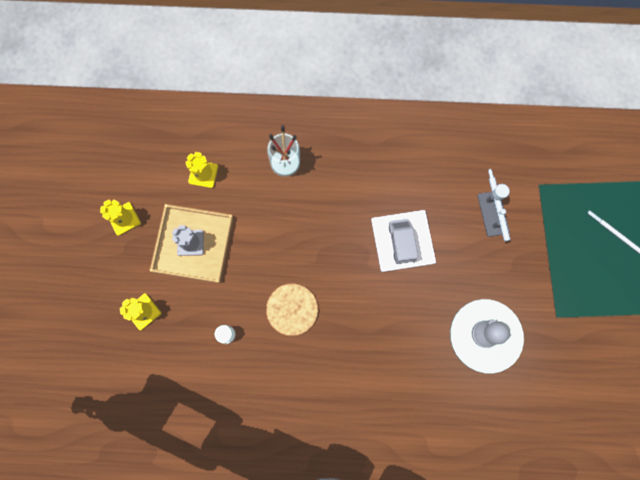

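View pics/scene0.png

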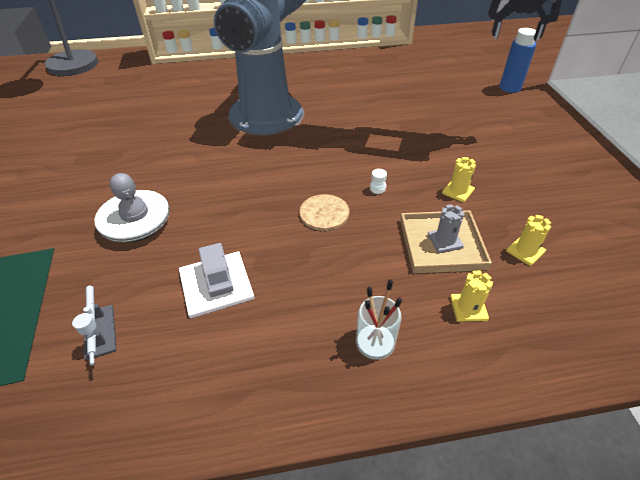

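Top view: the grey tower is at (188,240) in the tray. Its yellow look-alikes are at (120,215), (200,170) and (140,310). The grey van is on the white tile at (404,242), the bust on the turntable at (490,334), and the mat is at (292,309). The bystanders are the jar (285,155), pot (225,334) and airbrush (495,207). By the description, the grey tower in the tray is the one I want.

```bash
cat > h.py <<'E'
from station import manip
import cv2, numpy as np
from scipy.spatial.transform import Rotation as R
def rays(c,uv):
    f=240/np.tan(np.radians(c["fov_y"])/2); uv=np.atleast_2d(np.asarray(uv,float))
    d=np.c_[(uv[:,0]-c["cx"])/f,-(uv[:,1]-c["cy"])/f,-np.ones(len(uv))]
    return R.from_quat(c["orientation"]).apply(d)
def plane(c,uv,z):
    d=rays(c,uv); o=np.asarray(c["origin"]); return (o+d*((z-o[2])/d[:,2])[:,None])[:,:2]
def proj(c,P):
    f=240/np.tan(np.radians(c["fov_y"])/2)
    p=R.from_quat(c["orientation"]).inv().apply(np.atleast_2d(P)-c["origin"])
    return np.c_[c["cx"]-f*p[:,0]/p[:,2],c["cy"]+f*p[:,1]/p[:,2]]
def blob(mask,seed,r):
    m=np.zeros_like(mask); cv2.circle(m,seed,r,255,-1); m&=mask
    cs,_=cv2.findContours(m,cv2.RETR_EXTERNAL,cv2.CHAIN_APPROX_NONE); return max(cs,key=cv2.contourArea)[:,0,:]
def rect(p):
    (c,s,a)=cv2.minAreaRect((p*1000).astype(np.float32)); return np.round(c,1),np.round(s,1),round(a,1)
def circ(p):
    A=np.c_[2*p,np.ones(len(p))]; x=np.linalg.lstsq(A,(p**2).sum(1),rcond=None)[0]
    return np.round(x[:2]*1000,1),round(2000*np.sqrt(x[2]+x[:2]@x[:2]),1)
E
python3 - <<'E'
from h import *
seeds={"top":dict(tt=(487,336),tile=(404,241),tray=(192,244),mat=(292,309)),"scene":dict(tt=(132,215),tile=(216,283),tray=(445,240),mat=(325,212))}
for n in seeds:
    c=manip.camera_model(n); im=cv2.imread(f"pics/{n}0.png"); hsv=cv2.cvtColor(im,cv2.COLOR_BGR2HSV)
    white=cv2.inRange(hsv,(0,0,150),(180,60,255)); 
    tan=cv2.inRange(hsv,(8,50,140),(28,190,255))
    S=seeds[n]
    print(n,"tt",circ(plane(c,cv2.convexHull(blob(white,S["tt"],48))[:,0],.035)))
    print("tile",rect(plane(c,blob(white,S["tile"],50),.012)))
    print("tray",rect(plane(c,blob(tan,S["tray"],62),.022)))
    print("mat",circ(plane(c,blob(tan,S["mat"],36),.010)))
s=manip.sense();print(R.from_quat(s["tool_rot"]).as_matrix().round(3))
im=cv2.imread("pics/top0.png");cv2.imwrite("pics/crop1.png",np.hstack([cv2.resize(im[195:295,140:240],(380,380),interpolation=2),cv2.resize(im[200:380,370:550],(400,380),interpolation=2)]))
E
```

```text
top tt (array([ 406.8, -312.8]), np.float64(153.1))
tile (array([ 606. , -141.9]), array([124.3, 124.3]), 11.5)
tray (array([577.1, 321. ]), array([277.4, 259.8]), 17.1)
mat (array([446.8,  97.2]), np.float64(142.7))
scene tt (array([ 411.1, -311.7]), np.float64(151.9))
tile (array([ 593.5, -145.2]), array([163.9, 120.9]), 11.4)
tray (array([555.4, 348.1]), array([263. , 258.6]), 13.6)
mat (array([444.5, 102.7]), np.float64(135.0))
[[-0.953  0.302 -0.001]
 [ 0.302  0.953 -0.002]
 [ 0.    -0.002 -1.   ]]
```

View pics/crop1.png

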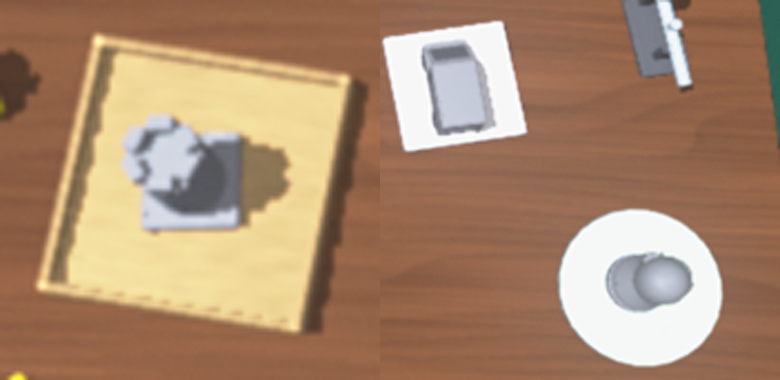

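The crop shows the grey tower standing in the tray with its foot square visible. The van's bonnet points up in the picture, and the bust's nose is on the upper side of the head. Next I'll fix the cardboard and cork mask and measure the pieces.

```bash
python3 - <<'E'
from h import *
for n,S in {"top":dict(tray=(192,244),mat=(292,309),pot=(225,334),jar=(285,160)),"scene":dict(tray=(445,240),mat=(325,212))}.items():
    c=manip.camera_model(n); im=cv2.imread(f"pics/{n}0.png"); hsv=cv2.cvtColor(im,cv2.COLOR_BGR2HSV)
    for p in [(S["tray"][0]+25,S["tray"][1]+15),S["mat"],(250,250)]: print(p,hsv[p[1],p[0]],end=" ")
    tan=cv2.inRange(hsv,(8,40,165),(28,190,255))
    print(n,"tray",rect(plane(c,blob(tan,S["tray"],62),.022)),"mat",circ(plane(c,cv2.convexHull(blob(tan,S["mat"],38))[:,0],.010)))
c=manip.camera_model("top"); im=cv2.imread("pics/top0.png"); hsv=cv2.cvtColor(im,cv2.COLOR_BGR2HSV)
# hand-read from crop: tower foot corners (x/3.8+140, y/3.8+195), z .018
F=np.array([[143,227],[239,226],[240,133]])/3.8+[140,195]; P=plane(c,F,.018)*1000; print("foot",P.round(1),"ctr",(P[0]+P[2])/2)
M=np.array([168,152])/3.8+[140,195];print("tower top",plane(c,M,.092)*1000)
sx,sy=180/400,180/380
van=np.array([[432,67],[472,60],[487,128],[440,133]])*[1,1]; van=(van-[380,0])*[sx,sy]+[370,200]
print("van roof z.060",plane(c,van,.060)*1000)
h=(np.array([[664,280],[655,254]])-[380,0])*[sx,sy]+[370,200]
print("head",plane(c,h[:1],.035+.074)*1000,"nose",plane(c,h[1:],.035+.067)*1000)
E
```

```text
(217, 259) [ 22  95 238] (292, 309) [ 21  90 243] (250, 250) [ 11 133 152] top tray (array([578.6, 321.5]), array([153.1, 154.4]), 83.2) mat (array([444.9,  95.7]), np.float64(111.9))
(470, 255) [ 20  83 242] (325, 212) [ 20  77 251] (250, 250) [ 10 128 147] scene tray (array([579.4, 321.4]), array([152.3, 152.5]), 83.2) mat (array([446.5,  95.1]), np.float64(111.4))
foot [[550.1 348. ]
 [553.2 293.2]
 [607.6 297.4]] ctr [578.86595854 322.71349798]
tower top [[579.13458864 319.15144296]]
van roof z.060 [[ 612.57817837 -113.3142784 ]
 [ 621.47048236 -151.25723992]
 [ 553.03772106 -165.60807635]
 [ 546.0579819  -121.5556596 ]]
head [[ 409.83990219 -309.79053364]] nose [[ 433.62555822 -305.07321816]]
```

```bash
cat > go.py <<'E'
# usage: go.py x y z [toolY angle deg]  (mm) -> shift/turn in row units
import sys
from h import *
s=manip.sense(); r=R.from_quat(s["tool_rot"]).as_matrix(); a=list(map(float,sys.argv[1:]))
d=r.T@(np.array(a[:3])/1000-s["tcp_pos"])/.03
ang=np.degrees(np.arctan2(r[1,1],r[0,1]))
y=(ang-a[3])/8 if len(a)>3 else 0
print("t",round(s["t"],2),"tcp",(s["tcp_pos"]*1000).round(1),"toolY",round(ang,1),"q6",round(s["q"][5],2),"gap",round(s["finger_gap"],3),"shift",d.round(2),"yaw",round(y,2))
E
python3 go.py 579 321 190 98
```

```text
t 0.1 tcp [188.4 595.2 230.4] toolY 72.4 q6 -0.18 gap 1.0 shift [-15.17  -4.78   1.35] yaw -3.2
```

Request:
drive_tool --motion '[[[85, -1.5, -0.5, 0.1, -0.3], [85, -3.0, -1.0, 0.3, -0.6], [85, -4.6, -1.4, 0.4, -1.0], [85, -6.1, -1.9, 0.5, -1.3], [85, -7.6, -2.4, 0.7, -1.6], [85, -9.1, -2.9, 0.8, -1.9], [85, -10.6, -3.3, 0.9, -2.2], [85, -12.1, -3.8, 1.1, -2.6], [85, -13.7, -4.3, 1.2, -2.9], [85, -15.2, -4.8, 1.35, -3.2]]]' --squeeze 30

```text
t: 1.1
tcp_pos: [0.5814, 0.3193, 0.1903]
tool_rot: [-0.071, 0.998, -0.0, -0.0]
force: [0.4, 0.0, 0.4]
finger_gap: 0.992
gripper_force: 0.0
```

```bash
python3 - <<'E'
from h import *
c=manip.camera_model("wrist"); print(c["origin"],c["orientation"])
cv2.imwrite("pics/w1.png",manip.snapshot("wrist")[:,:,::-1])
E
python3 go.py 579 321 40 98
```

```text
[0.50027547 0.30668456 0.33248911] [-0.1065588  -0.1224594   0.74533681  0.6466235 ]
t 1.15 tcp [588.8 313.9 189.6] toolY 97.9 q6 -1.38 gap 0.995 shift [0.32 0.3  4.98] yaw -0.01
```

View pics/w1.png

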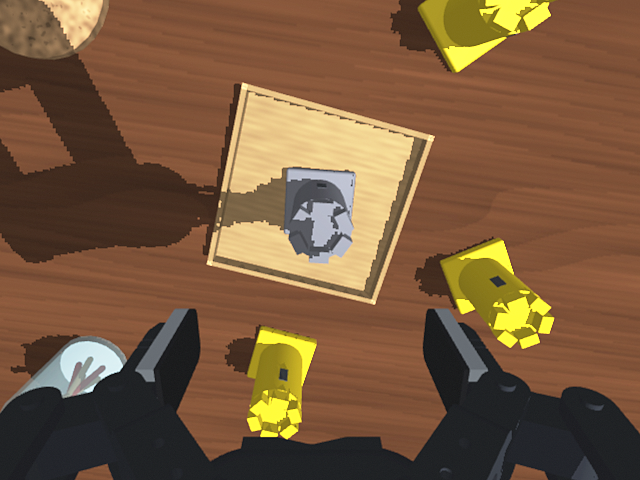

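The wrist view shows the grey tower at (320,225) in the tray, centred left and right between the fingers. The yellow look-alikes are outside the tray. I'll let the arm settle and check the numbers.

Request:
drive_tool --motion '[[[85, 0, 0, 0, 0], [85, 0, 0, 0, 0], [85, 0, 0, 0, 0]]]'

```text
t: 1.45
tcp_pos: [0.5784, 0.3216, 0.1906]
tool_rot: [-0.071, 0.998, -0.0, -0.001]
force: [0.3, 0.2, 0.6]
finger_gap: 0.997
gripper_force: 0.0
```

```bash
python3 - <<'E'
from h import *
c=manip.camera_model("wrist"); im=manip.snapshot("wrist")[:,:,::-1]; cv2.imwrite("pics/w2.png",im)
hsv=cv2.cvtColor(im,cv2.COLOR_BGR2HSV); tan=cv2.inRange(hsv,(8,40,165),(28,190,255))
p=proj(c,[.579,.3215,.022])[0].astype(int); print(p,"tray",rect(plane(c,cv2.convexHull(blob(tan,tuple(map(int,p)),150))[:,0],.022)))
print("pred tower top/foot centre",proj(c,[[.579,.321,.092],[.579,.321,.018]]).round(0))
g=cv2.inRange(hsv,(100,0,60),(140,70,255)); b=blob(g,tuple(map(int,p)),70); print("grey bbox",cv2.boundingRect(b))
E
python3 go.py 579 321 40 98
```

```text
[312 205] tray (array([579.8, 320.3]), array([150.6, 150.9]), 83.2)
pred tower top/foot centre [[312. 234.]
 [312. 204.]]
grey bbox (281, 171, 71, 96)
t 1.5 tcp [578.4 321.9 190.8] toolY 98.1 q6 -1.37 gap 0.988 shift [-0.02 -0.03  5.03] yaw 0.02
```

Request:
drive_tool --motion '[[[85, 0, 0, 0.6, 0], [85, 0, 0, 1.4, 0], [85, 0, 0, 2.2, 0], [85, 0, 0, 3.0, 0], [85, 0, 0, 3.8, 0], [85, 0, 0, 4.5, 0], [85, 0, 0, 4.9, 0], [85, 0, 0, 5.0, 0], [85, 0, 0, 5.0, 0], [85, 0, 0, 5.0, 0]]]'

```text
t: 2.5
tcp_pos: [0.5807, 0.3214, 0.0421]
tool_rot: [-0.07, 0.998, 0.0, 0.001]
force: [0.7, 0.1, -0.1]
finger_gap: 0.992
gripper_force: 0.0
```

Request:
drive_tool --motion '[[[60, 0, 0, 0, 0], [55, 0, 0, 0, 0], [50, 0, 0, 0, 0], [46, 0, 0, 0, 0], [43, 0, 0, 0, 0], [41, 0, 0, 0, 0], [38, 0, 0, 0, 0], [34, 0, 0, 0, 0], [30, 0, 0, 0, 0], [30, 0, 0, 0, 0]]]' --squeeze 30

```text
t: 3.5
tcp_pos: [0.5803, 0.3211, 0.0413]
tool_rot: [-0.07, 0.998, 0.0, 0.0]
force: [-0.6, 0.9, 4.6]
finger_gap: 0.487
gripper_force: 30.0
```

Request:
drive_tool --motion '[[[30, 0, 0, -0.3, 0], [30, 0, 0, -0.8, 0], [30, 0, 0, -1.4, 0], [30, 0, 0, -2.0, 0], [30, 0, 0, -2.6, 0], [30, 0, 0, -3.0, 0], [30, 0, 0, -3.2, 0], [30, 0, 0, -3.3, 0], [30, 0, 0, -3.3, 0]]]'

```text
t: 4.4
tcp_pos: [0.5797, 0.3207, 0.1397]
tool_rot: [-0.07, 0.998, -0.0, -0.0]
force: [0.9, -0.1, -2.0]
finger_gap: 0.481
gripper_force: 30.7
```

```bash
python3 go.py 446 95.5 100 98; python3 - <<'E'
from h import *
cv2.imwrite("pics/s2.png",manip.snapshot("scene")[:,:,::-1]); print(manip.sense()["force"])
E
```

```text
t 4.4 tcp [579.7 320.7 139.7] toolY 98.0 q6 -1.37 gap 0.481 shift [ 5.46 -6.81  1.33] yaw 0.0
[ 0.77375485  0.2161293  -3.10748058]
```

View pics/s2.png

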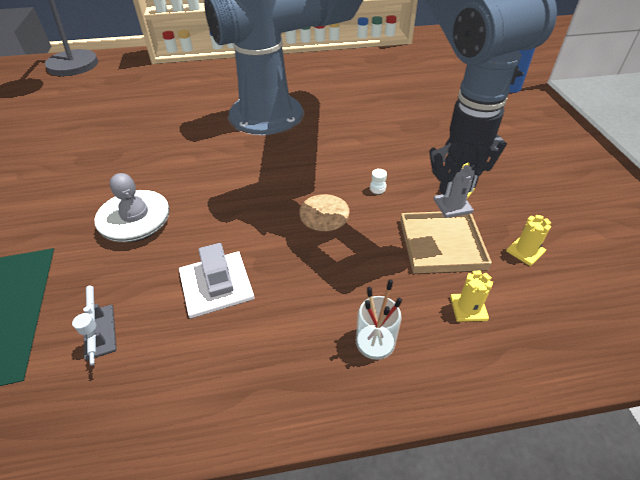

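The scene view shows the tower held upright at (458,190) above the empty tray. Moving it to the mat.

Request:
drive_tool --motion '[[[30, 0.3, -0.4, 0, 0], [30, 0.9, -1.1, 0, 0], [30, 1.6, -2.0, 0, 0], [30, 2.4, -3.0, 0, 0], [30, 3.2, -4.0, 0, 0], [30, 4.0, -5.0, 0.2, 0], [30, 4.7, -5.8, 0.6, 0], [30, 5.2, -6.5, 1.0, 0], [30, 5.4, -6.8, 1.3, 0], [30, 5.45, -6.8, 1.3, 0]]]'

```text
t: 5.45
tcp_pos: [0.4447, 0.0949, 0.0996]
tool_rot: [-0.069, 0.998, 0.0, -0.002]
force: [-0.2, -0.0, -1.8]
finger_gap: 0.485
gripper_force: 30.9
```

Request:
drive_tool --motion '[[[30, 0, 0, 0, 0], [30, 0, 0, 0.3, 0], [30, 0, 0, 0.7, 0], [30, 0, 0, 1.0, 0], [30, 0, 0, 1.3, 0], [30, 0, 0, 1.5, 0], [30, 0, 0, 1.6, 0], [30, 0, 0, 1.65, 0], [30, 0, 0, 1.65, 0], [30, 0, 0, 1.65, 0]]]'

```text
t: 6.45
tcp_pos: [0.4467, 0.096, 0.0515]
tool_rot: [-0.07, 0.998, -0.0, 0.0]
force: [-0.2, -0.1, -1.7]
finger_gap: 0.483
gripper_force: 30.9
```

```bash
python3 go.py 446 95.5 43.5 98
```

```text
t 6.45 tcp [446.7  96.   51.5] toolY 98.0 q6 -1.74 gap 0.483 shift [ 0.03 -0.01  0.27] yaw 0.0
```

Request:
drive_tool --motion '[[[30, 0, 0, 0.07, 0], [30, 0, 0, 0.14, 0], [30, 0, 0, 0.2, 0], [30, 0, 0, 0.24, 0], [30, 0, 0, 0.27, 0], [30, 0, 0, 0.29, 0], [30, 0, 0, 0.29, 0]]]'

```text
t: 7.15
tcp_pos: [0.4464, 0.096, 0.0432]
tool_rot: [-0.07, 0.998, -0.0, 0.0]
force: [-1.4, 0.4, 4.8]
finger_gap: 0.489
gripper_force: 31.6
```

Contact shows in the force, so I'll release.

Request:
drive_tool --motion '[[[43, 0, 0, 0, 0], [46, 0, 0, 0, 0], [50, 0, 0, 0, 0], [60, 0, 0, 0, 0], [75, 0, 0, 0, 0], [85, 0, 0, 0, 0], [85, 0, 0, 0, 0], [85, 0, 0, 0, 0], [85, 0, 0, 0, 0], [85, 0, 0, 0, 0]]]'

```text
t: 8.15
tcp_pos: [0.4465, 0.096, 0.0426]
tool_rot: [-0.07, 0.998, 0.0, 0.0]
force: [-0.0, -0.1, -0.7]
finger_gap: 0.996
gripper_force: 0.0
```

Request:
drive_tool --motion '[[[85, 0, 0, -0.5, 0], [85, 0, 0, -1.2, 0], [85, 0, 0, -2.2, 0], [85, 0, 0, -3.4, 0], [85, 0, 0, -4.6, 0], [85, 0, 0, -5.0, 0], [85, 0, 0, -5.0, 0]]]'

```text
t: 8.85
tcp_pos: [0.4478, 0.096, 0.1946]
tool_rot: [-0.07, 0.998, -0.0, 0.003]
force: [1.2, -0.5, -0.4]
finger_gap: 0.993
gripper_force: 0.0
```

```bash
python3 go.py 586 -145 190 98
```

```text
t 8.85 tcp [447.8  96.  194.6] toolY 98.0 q6 -1.74 gap 0.993 shift [-3.44 -8.6   0.18] yaw 0.0
```

Go over the van; from there I'll measure the van and tile.

Request:
drive_tool --motion '[[[85, -0.4, -1.0, 0, 0], [85, -0.9, -2.3, 0, 0], [85, -1.5, -3.8, 0, 0], [85, -2.1, -5.3, 0, 0], [85, -2.7, -6.8, 0.1, 0], [85, -3.2, -8.0, 0.1, 0], [85, -3.4, -8.5, 0.2, 0], [85, -3.4, -8.6, 0.2, 0], [85, -3.4, -8.6, 0.2, 0], [85, -3.4, -8.6, 0.2, 0]]]'

```text
t: 9.85
tcp_pos: [0.582, -0.1431, 0.186]
tool_rot: [-0.071, 0.997, 0.001, -0.001]
force: [-0.3, 0.0, -0.0]
finger_gap: 0.995
gripper_force: 0.0
```

```bash
python3 - <<'E'
from h import *
c=manip.camera_model("wrist"); im=manip.snapshot("wrist")[:,:,::-1].copy(); cv2.imwrite("pics/w3.png",im)
t=manip.camera_model("top"); it=manip.snapshot("top")[:,:,::-1]; cv2.imwrite("pics/top3.png",it)
hsv=cv2.cvtColor(im,cv2.COLOR_BGR2HSV); w=cv2.inRange(hsv,(0,0,150),(180,60,255))
p=tuple(map(int,proj(c,[.606,-.142,.012])[0])); print(p,"tile",rect(plane(c,cv2.convexHull(blob(w,p,125))[:,0],.012)))
E
python3 go.py 586 -145 190 98
```

```text
(309, 231) tile (array([ 606.9, -143.1]), array([120.1, 119.6]), 11.4)
t 9.95 tcp [ 582.6 -143.4  186.7] toolY 98.1 q6 -2.14 gap 0.993 shift [-0.1  -0.07 -0.11] yaw 0.02
```

View pics/w3.png

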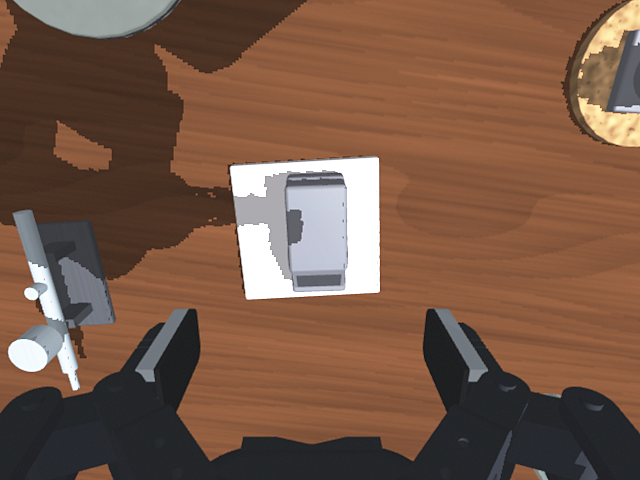

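The wrist view shows the van on the tile with its roof corners at about (288,186), (345,183), (292,271) and (346,270). The bonnet points down in the picture.

```bash
python3 - <<'E'
from h import *
c=manip.camera_model("wrist")
P=plane(c,[[288,186],[345,183],[346,270],[292,271]],.060)*1000; print(P.round(1), P.mean(0))
Q=plane(c,[[287,175],[345,174]],.04)*1000; print("rear",Q.round(1))
r=P[:2].mean(0);f=P[2:].mean(0);d=f-r;print(np.hypot(*d),np.degrees(np.arctan2(d[1],d[0])), np.degrees(np.arctan2(*(P[3]-P[2])[::-1])))
E
```

```text
[[ 560.6 -163.7]
 [ 553.  -125.1]
 [ 617.3 -113.4]
 [ 623.8 -152.9]] [ 588.6537193  -138.77932304]
rear [[ 556.9 -166. ]
 [ 550.2 -123.9]]
64.74467431897179 10.032581296395533 -80.72482994927216
```

```bash
python3 go.py 589.7 -138.7 24 100
```

```text
t 9.95 tcp [ 582.6 -143.4  186.7] toolY 98.1 q6 -2.14 gap 0.993 shift [-0.26  0.12  5.42] yaw -0.23
```

Request:
drive_tool --motion '[[[85, -0.1, 0.1, 0.5, -0.1], [85, -0.26, 0.12, 1.3, -0.2], [85, -0.26, 0.12, 2.1, -0.23], [85, -0.26, 0.12, 2.8, -0.23], [85, -0.26, 0.12, 3.2, -0.23], [85, -0.26, 0.12, 3.3, -0.23], [85, -0.26, 0.12, 3.3, -0.23], [85, -0.26, 0.12, 3.3, -0.23]]]'

```text
t: 10.75
tcp_pos: [0.5914, -0.1407, 0.0885]
tool_rot: [-0.086, 0.996, -0.0, 0.001]
force: [-0.4, -0.3, 0.2]
finger_gap: 0.994
gripper_force: 0.0
```

```bash
python3 go.py 589.7 -138.7 24 100
```

```text
t 10.75 tcp [ 591.4 -140.7   88.5] toolY 99.9 q6 -2.16 gap 0.994 shift [0.05 0.08 2.15] yaw -0.02
```

Request:
drive_tool --motion '[[[85, 0.05, 0.08, 0.4, 0], [85, 0.05, 0.08, 0.9, 0], [85, 0.05, 0.08, 1.4, 0], [85, 0.05, 0.08, 1.8, 0], [85, 0.05, 0.08, 2.1, 0], [85, 0.05, 0.08, 2.15, 0], [85, 0.05, 0.08, 2.15, 0], [85, 0.05, 0.08, 2.15, 0]]]'

```text
t: 11.55
tcp_pos: [0.5892, -0.1387, 0.0234]
tool_rot: [-0.086, 0.996, -0.0, 0.0]
force: [0.1, 0.3, 0.3]
finger_gap: 0.997
gripper_force: 0.0
```

Request:
drive_tool --motion '[[[65, 0, 0, 0, 0], [58, 0, 0, 0, 0], [53, 0, 0, 0, 0], [49, 0, 0, 0, 0], [46, 0, 0, 0, 0], [44, 0, 0, 0, 0], [42, 0, 0, 0, 0], [38, 0, 0, 0, 0], [34, 0, 0, 0, 0], [34, 0, 0, 0, 0]]]'

```text
t: 12.55
tcp_pos: [0.5888, -0.1384, 0.0233]
tool_rot: [-0.086, 0.996, 0.0, 0.0]
force: [-1.1, 1.8, 3.9]
finger_gap: 0.51
gripper_force: 30.3
```

Request:
drive_tool --motion '[[[34, 0, 0, -0.3, 0], [34, 0, 0, -0.8, 0], [34, 0, 0, -1.4, 0], [34, 0, 0, -2.0, 0], [34, 0, 0, -2.8, 0], [34, 0, 0, -3.4, 0], [34, 0, 0, -3.8, 0], [34, 0, 0, -4.0, 0], [34, 0, 0, -4.0, 0]]]'

```text
t: 13.45
tcp_pos: [0.5892, -0.1387, 0.1441]
tool_rot: [-0.086, 0.996, -0.0, 0.001]
force: [-0.2, 0.4, -2.1]
finger_gap: 0.509
gripper_force: 30.9
```

```bash
python3 go.py 569.5 319 120 100;  python3 - <<'E'
from h import *
im=manip.snapshot("wrist")[:,:,::-1]; sc=manip.snapshot("scene")[:,:,::-1]
cv2.imwrite("pics/w4.png",np.hstack([cv2.resize(im,(400,300)),cv2.resize(sc[150:390,130:450],(400,300))]))
E
```

```text
t 13.45 tcp [ 589.2 -138.7  144.1] toolY 99.9 q6 -2.16 gap 0.509 shift [-1.96 15.14  0.79] yaw -0.02
```

View pics/w4.png

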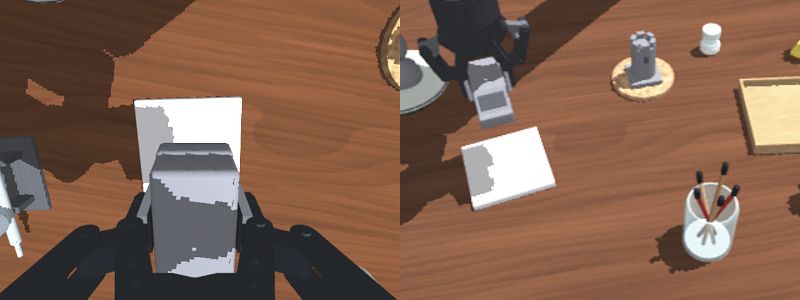

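Wrist and scene views: the van is held level and the tile is empty. The tower stands on the mat at right-panel (642,60). Carrying the van to the tray.

Request:
drive_tool --motion '[[[34, 0, 0.3, -0.3, 0], [34, 0, 1.0, -0.6, 0], [34, 0.1, 2.0, -0.6, 0], [34, 0.1, 3.2, -0.6, 0], [34, 0.1, 4.4, -0.6, 0], [34, 0.1, 5.6, -0.6, 0], [34, 0, 6.8, -0.6, 0], [34, -0.2, 8.0, -0.6, 0], [34, -0.4, 9.2, -0.6, 0], [34, -0.6, 10.4, -0.6, 0]]]'

```text
t: 14.55
tcp_pos: [0.5522, 0.174, 0.1609]
tool_rot: [-0.086, 0.996, 0.0, -0.001]
force: [-0.8, -0.0, -1.2]
finger_gap: 0.513
gripper_force: 30.9
```

Request:
drive_tool --motion '[[[34, -0.2, 0.8, 0, 0], [34, -0.4, 1.7, 0, 0], [34, -0.7, 2.6, 0.1, 0], [34, -1.0, 3.4, 0.3, 0], [34, -1.2, 4.1, 0.6, 0], [34, -1.3, 4.6, 1.0, 0], [34, -1.36, 4.74, 1.4, 0], [34, -1.36, 4.74, 1.4, 0], [34, -1.36, 4.74, 1.4, 0]]]'

```text
t: 15.45
tcp_pos: [0.5683, 0.3181, 0.1183]
tool_rot: [-0.086, 0.996, -0.001, -0.001]
force: [0.6, -0.9, 0.0]
finger_gap: 0.512
gripper_force: 30.9
```

```bash
python3 go.py 569.5 319 27 100
```

```text
t 15.45 tcp [568.3 318.1 118.3] toolY 99.8 q6 -1.4 gap 0.512 shift [-0.05  0.03  3.04] yaw -0.02
```

Request:
drive_tool --motion '[[[34, 0, 0, 0.4, 0], [34, -0.05, 0.03, 0.9, 0], [34, -0.05, 0.03, 1.5, 0], [34, -0.05, 0.03, 2.0, 0], [34, -0.05, 0.03, 2.5, 0], [34, -0.05, 0.03, 2.8, 0], [34, -0.05, 0.03, 2.95, 0], [34, -0.05, 0.03, 3.0, 0], [34, -0.05, 0.03, 3.0, 0], [34, -0.05, 0.03, 3.0, 0]]]'

```text
t: 16.45
tcp_pos: [0.5709, 0.3204, 0.0299]
tool_rot: [-0.086, 0.996, 0.0, 0.001]
force: [0.5, -0.4, -0.8]
finger_gap: 0.513
gripper_force: 30.9
```

```bash
python3 go.py 569.5 319 19.3 100
```

```text
t 16.45 tcp [570.9 320.4  29.9] toolY 99.9 q6 -1.4 gap 0.513 shift [ 0.05 -0.04  0.35] yaw -0.02
```

Request:
drive_tool --motion '[[[34, 0.03, -0.03, 0.1, 0], [34, 0.04, -0.03, 0.18, 0], [34, 0.04, -0.03, 0.24, 0], [34, 0.04, -0.03, 0.29, 0], [34, 0.04, -0.03, 0.33, 0], [34, 0.04, -0.03, 0.36, 0], [34, 0.04, -0.03, 0.36, 0]]]'

```text
t: 17.15
tcp_pos: [0.5692, 0.3191, 0.0193]
tool_rot: [-0.086, 0.996, -0.0, -0.0]
force: [-1.5, -0.2, 5.5]
finger_gap: 0.51
gripper_force: 31.7
```

Touched down. I'll open to 66 mm only, to stay clear of the rim, then lift.

Request:
drive_tool --motion '[[[45, 0, 0, 0, 0], [48, 0, 0, 0, 0], [52, 0, 0, 0, 0], [58, 0, 0, 0, 0], [64, 0, 0, 0, 0], [66, 0, 0, 0, 0], [66, 0, 0, 0, 0], [66, 0, 0, 0, 0]]]'

```text
t: 17.95
tcp_pos: [0.5693, 0.3191, 0.0183]
tool_rot: [-0.086, 0.996, -0.0, 0.0]
force: [0.1, 0.4, -0.3]
finger_gap: 0.774
gripper_force: 0.0
```

Request:
drive_tool --motion '[[[66, 0, 0, -0.4, 0], [66, 0, 0, -1.1, 0], [66, 0, 0, -2.0, 0], [66, 0, 0, -3.2, 0], [80, 0, 0, -4.5, 0], [85, 0, 0, -5.7, 0], [85, 0, 0, -6.0, 0], [85, 0, 0, -6.0, 0]]]'

```text
t: 18.75
tcp_pos: [0.5704, 0.3196, 0.2011]
tool_rot: [-0.086, 0.996, 0.001, 0.003]
force: [0.1, -0.2, -0.7]
finger_gap: 0.995
gripper_force: 0.0
```

```bash
python3 - <<'E'
from h import *
c=manip.camera_model("wrist"); im=manip.snapshot("wrist")[:,:,::-1]; cv2.imwrite("pics/w5.png",im)
t=manip.camera_model("top"); it=manip.snapshot("top")[:,:,::-1]; cv2.imwrite("pics/top5.png",it)
hsv=cv2.cvtColor(im,cv2.COLOR_BGR2HSV); tan=cv2.inRange(hsv,(8,40,165),(28,190,255))
p=tuple(map(int,proj(c,[.579,.3215,.022])[0])); print(p,"tray",rect(plane(c,cv2.convexHull(blob(tan,p,150))[:,0],.022)))
print(c["origin"],c["orientation"])
E
python3 go.py 409 -311 220 100
```

```text
(312, 210) tray (array([579.8, 320.3]), array([150.7, 150.9]), 83.3)
[0.4888978  0.30417196 0.34291445] [-0.10612912 -0.12649834  0.75478597  0.63484874]
t 18.85 tcp [568.3 318.8 197.5] toolY 99.9 q6 -1.4 gap 0.992 shift [  8.83 -19.77  -0.73] yaw -0.02
```

View pics/w5.png

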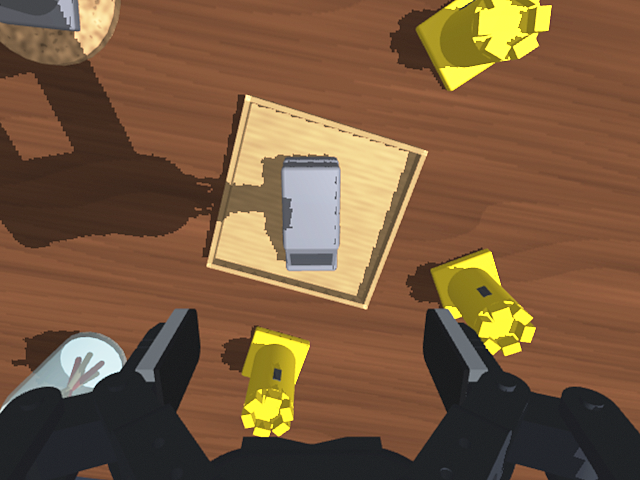

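The wrist view shows the van standing in the tray, with its roof from (283,167) to (338,251). I'll check the number while planning the bust.

```bash
python3 - <<'E'
from h import *
c=dict(manip.camera_model("wrist"),origin=np.array([0.4888978,0.30417196,0.34291445]),orientation=[-0.10612912,-0.12649834,0.75478597,0.63484874])
P=plane(c,[[283,168],[340,166],[337,251],[287,252]],.056)*1000; m=P.mean(0); print(m, "origin~",m+11*np.array([.985,.17]))
E
```

```text
[569.55859506 318.79805104] origin~ [580.39359506 320.66805104]
```

Request:
drive_tool --motion '[[[85, 0.4, -0.8, -0.1, 0], [85, 0.9, -2.1, -0.4, 0], [85, 1.6, -3.5, -0.7, 0], [85, 2.2, -5.0, -0.7, 0], [85, 2.9, -6.5, -0.7, 0], [85, 3.5, -8.0, -0.7, 0], [85, 4.2, -9.5, -0.7, 0], [85, 4.9, -11.0, -0.7, 0], [85, 5.6, -12.5, -0.7, 0], [85, 6.2, -14.0, -0.7, 0]]]'

```text
t: 19.85
tcp_pos: [0.4556, -0.1275, 0.2174]
tool_rot: [-0.086, 0.996, 0.001, -0.002]
force: [1.1, -0.3, -0.7]
finger_gap: 0.997
gripper_force: 0.0
```

```bash
python3 go.py 409 -311 220 101
```

```text
t 19.85 tcp [ 455.6 -127.5  217.4] toolY 99.9 q6 -2.25 gap 0.997 shift [ 2.58 -5.76 -0.09] yaw -0.14
```

Request:
drive_tool --motion '[[[85, 0.6, -1.4, 0, 0], [85, 1.2, -2.8, 0, 0], [85, 1.8, -4.1, 0, -0.1], [85, 2.3, -5.1, 0, -0.1], [85, 2.55, -5.6, 0, -0.1], [85, 2.6, -5.75, 0, -0.1], [85, 2.6, -5.75, 0, -0.1], [85, 2.6, -5.75, 0, -0.1], [85, 2.6, -5.75, 0, -0.1]]]'

```text
t: 20.75
tcp_pos: [0.411, -0.3081, 0.2192]
tool_rot: [-0.094, 0.996, 0.001, -0.0]
force: [0.7, 0.3, -0.3]
finger_gap: 1.0
gripper_force: 0.0
```

```bash
python3 - <<'E'
from h import *
c=manip.camera_model("wrist"); im=manip.snapshot("wrist")[:,:,::-1]; cv2.imwrite("pics/w6.png",im)
hsv=cv2.cvtColor(im,cv2.COLOR_BGR2HSV); w=cv2.inRange(hsv,(0,0,120),(180,60,255))
p=tuple(map(int,proj(c,[.408,-.312,.035])[0])); b=blob(w,p,170); print(p,"tt",circ(plane(c,cv2.convexHull(b)[:,0],.035)))
print(c["origin"],c["orientation"]); np.save("w6.npy",c,allow_pickle=True)
print("pred head/foot",proj(c,[[.4098,-.3098,.109],[.4098,-.3098,.049]]).round())
E
python3 go.py 409 -311 220 101
```

```text
(308, 196) tt (array([ 407.6, -313.8]), np.float64(149.0))
[ 0.33049748 -0.32464629  0.36140254] [-0.10333981 -0.12532717  0.76015048  0.62911464]
pred head/foot [[311. 225.]
 [311. 203.]]
t 20.8 tcp [ 411.  -308.3  219.3] toolY 100.8 q6 -2.62 gap 0.996 shift [ 0.08 -0.08 -0.02] yaw -0.03
```

View pics/w6.png

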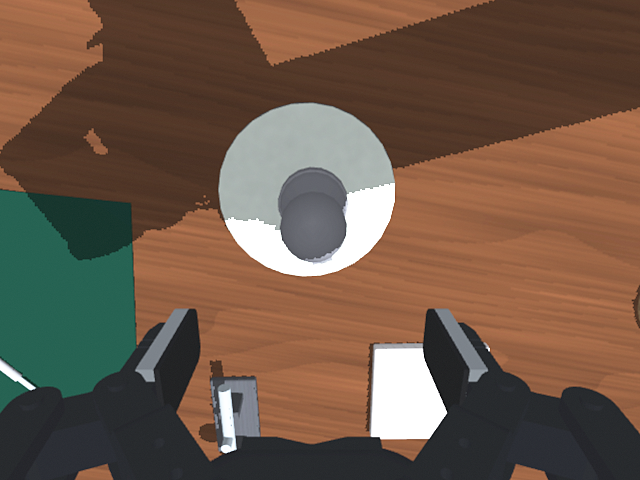

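The wrist view shows the bust on the turntable, with the head at (313,227) and the foot above it at (312,198). The tile is at (410,390). The nose direction needs a closer look.

```bash
python3 - <<'E'
from h import *
a=cv2.imread("pics/w6.png")[160:275,255:370]; b=cv2.imread("pics/top0.png")[310:360,465:515]; s=cv2.imread("pics/scene0.png")[165:230,95:160]
g=lambda x:cv2.LUT(cv2.resize(x,(265,400),interpolation=cv2.INTER_NEAREST) if 0 else cv2.resize(x,(265,265),interpolation=cv2.INTER_CUBIC),(255*(np.arange(256)/255)**.6).astype(np.uint8))
cv2.imwrite("pics/nose.png",np.hstack([g(a),g(b),g(s)]))
E
```

```text
(no output)
```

View pics/nose.png

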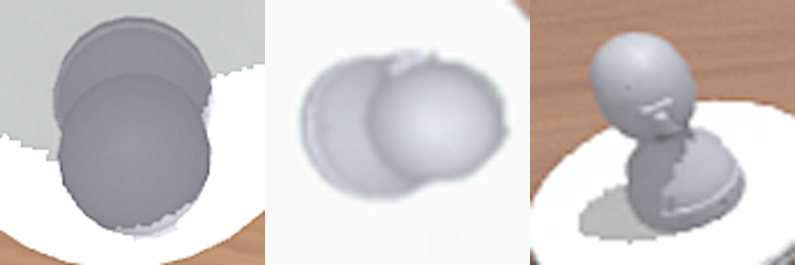

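Left to right: the wrist, top and scene crops of the bust. The scene crop shows the nose at crop (657,110), just right of the middle of the head (642,85). The top crop shows a small tip at (433,55). I'll work out its bearing.

```bash
python3 - <<'E'
from h import *
k=65/265; n=[95+(657-530)*k,165+110*k]; n2=[465+(433-265)*50/265,310+55*50/265]
s=manip.camera_model("scene"); t=manip.camera_model("top"); w=np.load("w6.npy",allow_pickle=True).item()
H=plane(w,[[313,227]],.109)[0]*1000; print("head w",H,"foot w",plane(w,[[312.5,199]],.049)*1000)
e=[95+(642-530)*k,165+85*k]; print("head scene",plane(s,[e],.109)*1000)
for z in (.098,.102,.106): print(z,plane(s,[n],z)*1000)
print("top tip",plane(t,[n2],.102)*1000)
# expected nose-tip pixel in scene crop for bust yaw
for a in range(-30,50,10):
    p=proj(s,[H[0]/1000+.0285*np.cos(np.radians(a)),H[1]/1000+.0285*np.sin(np.radians(a)),.102])[0]
    q=proj(t,[H[0]/1000+.0285*np.cos(np.radians(a)),H[1]/1000+.0285*np.sin(np.radians(a)),.102])[0]
    print(a,((p-[95,165])/k+[530,0]).round(),((q-[465,310])*5.3+[265,0]).round())
E
```

```text
head w [ 410.70160018 -307.94091136] foot w [[ 406.40809136 -308.86776086]]
head scene [[ 413.61796769 -306.49346647]]
0.098 [[ 420.28835803 -302.06863876]]
0.102 [[ 425.44972537 -300.09143015]]
0.106 [[ 430.6110927  -298.11422153]]
top tip [[ 433.76385674 -310.83939565]]
-30 [607. 128.] [464.  52.]
-20 [616. 130.] [451.  46.]
-10 [626. 131.] [438.  42.]
0 [636. 130.] [425.  40.]
10 [647. 128.] [411.  40.]
20 [658. 125.] [398.  43.]
30 [668. 122.] [386.  48.]
40 [677. 117.] [376.  56.]
```

The nose points about 14° left of +x, so closing at 101° is across the head. Head axis is about (409.5,-308.5). Going down to z 85.

```bash
python3 go.py 409.5 -308.5 85 102
```

```text
t 20.8 tcp [ 411.  -308.3  219.3] toolY 100.8 q6 -2.62 gap 0.996 shift [ 0.05 -0.    4.48] yaw -0.15
```

Request:
drive_tool --motion '[[[85, 0.05, 0, 0.5, -0.1], [85, 0.05, 0, 1.2, -0.1], [85, 0.05, 0, 1.9, -0.1], [85, 0.05, 0, 2.6, -0.1], [85, 0.05, 0, 3.3, -0.1], [85, 0.05, 0, 3.9, -0.1], [85, 0.05, 0, 4.3, -0.1], [85, 0.05, 0, 4.48, -0.1], [85, 0.05, 0, 4.48, -0.1], [85, 0.05, 0, 4.48, -0.1]]]'

```text
t: 21.8
tcp_pos: [0.4096, -0.3104, 0.0855]
tool_rot: [-0.1, 0.995, -0.001, 0.0]
force: [-0.3, 0.8, 1.0]
finger_gap: 0.997
gripper_force: 0.0
```

Request:
drive_tool --motion '[[[65, 0, 0, 0, 0], [58, 0, 0, 0, 0], [54, 0, 0, 0, 0], [51, 0, 0, 0, 0], [48, 0, 0, 0, 0], [46, 0, 0, 0, 0], [44, 0, 0, 0, 0], [41, 0, 0, 0, 0], [37, 0, 0, 0, 0], [35, 0, 0, 0, 0]]]'

```text
t: 22.8
tcp_pos: [0.409, -0.3098, 0.085]
tool_rot: [-0.1, 0.995, 0.0, -0.0]
force: [-0.4, 1.8, 4.1]
finger_gap: 0.511
gripper_force: 30.3
```

```bash
python3 go.py 409.5 -308.5 85 102;python3 - <<'E'
from h import *
im=manip.snapshot("wrist")[:,:,::-1]; sc=manip.snapshot("scene")[:,:,::-1]
cv2.imwrite("pics/w7.png",np.hstack([cv2.resize(im,(400,300)),cv2.resize(sc[120:270,50:250],(400,300))]))
E
```

```text
t 22.8 tcp [ 409.  -309.8   85. ] toolY 101.5 q6 -2.64 gap 0.511 shift [-0.02  0.04  0.  ] yaw -0.07
```

View pics/w7.png

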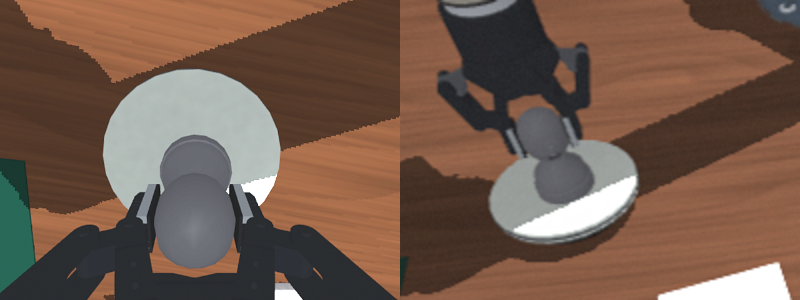

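The fingers hold the head across its y axis (44 mm opening). Lifting.

Request:
drive_tool --motion '[[[35, 0, 0, -0.3, 0], [35, 0, 0, -0.8, 0], [35, 0, 0, -1.3, 0], [35, 0, 0, -1.8, 0], [35, 0, 0, -2.2, 0], [35, 0, 0, -2.4, 0], [35, 0, 0, -2.5, 0], [35, 0, 0, -2.5, 0]]]'

```text
t: 23.7
tcp_pos: [0.4092, -0.3102, 0.16]
tool_rot: [-0.1, 0.995, -0.0, 0.0]
force: [-0.6, 0.8, -1.7]
finger_gap: 0.513
gripper_force: 31.1
```

```bash
python3 go.py 606.5 -142.5 120 101.5
```

```text
t 23.7 tcp [ 409.2 -310.2  160. ] toolY 101.5 q6 -2.64 gap 0.513 shift [-7.56  4.17  1.33] yaw -0.0
```

Request:
drive_tool --motion '[[[35, -0.4, 0.2, 0, 0], [35, -1.2, 0.7, 0, 0], [35, -2.2, 1.2, 0, 0], [35, -3.3, 1.8, 0, 0], [35, -4.4, 2.4, 0, 0], [35, -5.5, 3.0, 0.1, 0], [35, -6.5, 3.6, 0.4, 0], [35, -7.2, 4.0, 0.8, 0], [35, -7.55, 4.15, 1.2, 0], [35, -7.55, 4.15, 1.33, 0]]]'

```text
t: 24.7
tcp_pos: [0.6063, -0.1412, 0.1177]
tool_rot: [-0.101, 0.995, 0.001, -0.001]
force: [-0.4, -0.3, -2.3]
finger_gap: 0.517
gripper_force: 31.1
```

Request:
drive_tool --motion '[[[35, 0, 0, 0.1, 0], [35, 0, 0, 0.4, 0], [35, 0, 0, 0.8, 0], [35, 0, 0, 1.2, 0], [35, 0, 0, 1.45, 0], [35, 0, 0, 1.55, 0], [35, 0, 0, 1.6, 0], [35, 0, 0, 1.6, 0], [35, 0, 0, 1.6, 0]]]'

```text
t: 25.6
tcp_pos: [0.6068, -0.1432, 0.0724]
tool_rot: [-0.1, 0.995, -0.0, 0.0]
force: [-0.3, -0.0, -1.2]
finger_gap: 0.511
gripper_force: 31.1
```

```bash
python3 go.py 606.5 -142.5 62 101.5; python3 - <<'E'
from h import *
sc=manip.snapshot("scene")[:,:,::-1]
cv2.imwrite("pics/s8.png",cv2.resize(sc[170:330,130:330],(600,480)))
E
```

```text
t 25.6 tcp [ 606.8 -143.2   72.4] toolY 101.5 q6 -2.18 gap 0.511 shift [0.01 0.02 0.35] yaw -0.0
```

View pics/s8.png

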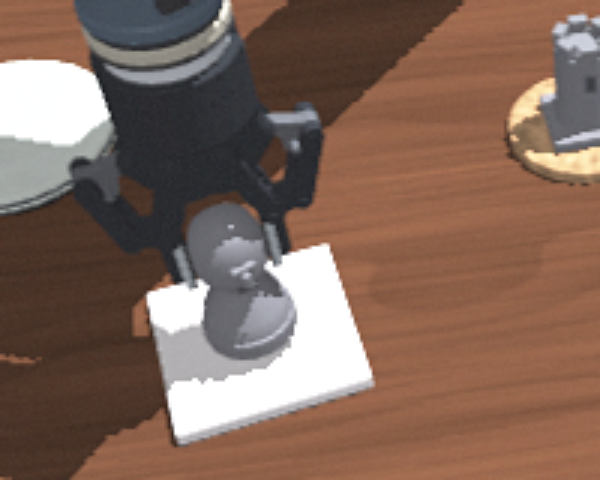

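The bust hangs upright over the tile, with its foot at crop (250,335), nose forward. Lowering.

Request:
drive_tool --motion '[[[35, 0, 0, 0.1, 0], [35, 0, 0, 0.17, 0], [35, 0, 0, 0.23, 0], [35, 0, 0, 0.28, 0], [35, 0, 0, 0.32, 0], [35, 0, 0, 0.35, 0], [35, 0, 0, 0.36, 0], [35, 0, 0, 0.36, 0]]]'

```text
t: 26.45
tcp_pos: [0.6066, -0.143, 0.062]
tool_rot: [-0.1, 0.995, -0.0, 0.0]
force: [-0.2, 1.0, 5.0]
finger_gap: 0.516
gripper_force: 31.6
```

Request:
drive_tool --motion '[[[46, 0, 0, 0, 0], [49, 0, 0, 0, 0], [54, 0, 0, 0, 0], [62, 0, 0, 0, 0], [75, 0, 0, 0, 0], [85, 0, 0, 0, 0], [85, 0, 0, 0, 0], [85, 0, 0, 0, 0], [85, 0, 0, 0, 0]]]'

```text
t: 27.35
tcp_pos: [0.6064, -0.1431, 0.0612]
tool_rot: [-0.1, 0.995, -0.0, 0.0]
force: [0.5, -0.2, -0.7]
finger_gap: 0.993
gripper_force: 0.0
```

Request:
drive_tool --motion '[[[85, 0, 0, -0.5, 0], [85, 0, 0, -1.2, 0], [85, 0, 0, -2.2, 0], [85, 0, 0, -3.4, 0], [85, 0, 0, -4.4, 0], [85, 0, 0, -4.7, 0], [85, 0, 0, -4.7, 0]]]'

```text
t: 28.05
tcp_pos: [0.6074, -0.1434, 0.2047]
tool_rot: [-0.1, 0.995, -0.001, 0.002]
force: [-0.6, -0.5, -1.2]
finger_gap: 0.996
gripper_force: 0.0
```

```bash
python3 go.py 446.4 96 195 101.5; python3 - <<'E'
from h import *
t=manip.camera_model("wrist"); im=manip.snapshot("wrist")[:,:,::-1]; cv2.imwrite("pics/w9.png",im)
hsv=cv2.cvtColor(im,cv2.COLOR_BGR2HSV); w=cv2.inRange(hsv,(0,0,130),(180,60,255))
print("pred foot top centre",proj(t,[.6066,-.143,.026]))
p=proj(t,[.6066,-.143,.085])[0]; g=cv2.inRange(hsv,(100,15,0),(140,90,190)); b=blob(g,tuple(map(int,p)),90); x,y,W,Hh=cv2.boundingRect(b); print(p,x,y,W,Hh)
print("foot sides mid -> world", plane(t,[[x+W/2,p[1]]],.07)*1000, "foot far edge",plane(t,[[x+W/2,y]],.026)*1000)
E
```

```text
t 28.05 tcp [ 607.4 -143.4  204.7] toolY 101.5 q6 -2.18 gap 0.996 shift [3.67 8.89 0.29] yaw -0.0
pred foot top centre [[313.92302188 200.26088681]]
[314.22151287 221.44659   ] 280 167 67 94
foot sides mid -> world [[ 611.3007721  -142.50862337]] foot far edge [[ 579.48414861 -148.91669416]]
```

The bust's foot works out at about (608,-143), within 2 mm of the tile centre. Next, the tower from the mat.

Request:
drive_tool --motion '[[[85, 0.4, 1.0, 0, 0], [85, 0.9, 2.3, 0, 0], [85, 1.6, 3.8, 0, 0], [85, 2.2, 5.3, 0, 0], [85, 2.8, 6.8, 0.1, 0], [85, 3.3, 8.0, 0.2, 0], [85, 3.6, 8.7, 0.3, 0], [85, 3.67, 8.9, 0.3, 0], [85, 3.67, 8.9, 0.3, 0], [85, 3.67, 8.9, 0.3, 0]]]'

```text
t: 29.1
tcp_pos: [0.4465, 0.096, 0.1929]
tool_rot: [-0.1, 0.995, -0.0, 0.0]
force: [-0.6, 0.3, 0.3]
finger_gap: 0.991
gripper_force: 0.0
```

```bash
python3 go.py 446.4 96 43 98;  python3 - <<'E'
from h import *
t=manip.camera_model("wrist"); im=manip.snapshot("wrist")[:,:,::-1]; cv2.imwrite("pics/w10.png",im)
hsv=cv2.cvtColor(im,cv2.COLOR_BGR2HSV)
p=proj(t,[.4464,.096,.05])[0]; g=cv2.inRange(hsv,(100,8,0),(140,90,235)); b=blob(g,tuple(map(int,p)),70); x,y,W,Hh=cv2.boundingRect(b); print(p,x,y,W,Hh)
print("mid",plane(t,[[x+W/2,p[1]]],.05)*1000, "foot far edge",plane(t,[[x+W/2,y]],.02)*1000)
E
```

```text
t 29.1 tcp [446.5  96.  192.9] toolY 101.4 q6 -1.8 gap 0.991 shift [0.01 0.   5.  ] yaw 0.43
[312.91711046 213.56432902] 275 166 74 98
mid [[446.53641215  95.32681229]] foot far edge [[416.43609977  89.24848116]]
```

Request:
drive_tool --motion '[[[85, 0, 0, 0.6, 0], [85, 0, 0, 1.4, 0], [85, 0, 0, 2.2, 0], [85, 0, 0, 3.0, 0], [85, 0, 0, 3.8, 0], [85, 0, 0, 4.5, 0], [85, 0, 0, 4.9, 0], [85, 0, 0, 5.0, 0], [85, 0, 0, 5.0, 0], [85, 0, 0, 5.0, 0]]]'

```text
t: 30.15
tcp_pos: [0.4464, 0.0962, 0.0436]
tool_rot: [-0.099, 0.995, -0.0, 0.001]
force: [0.4, 1.0, -0.2]
finger_gap: 0.995
gripper_force: 0.0
```

Request:
drive_tool --motion '[[[60, 0, 0, 0, 0], [55, 0, 0, 0, 0], [50, 0, 0, 0, 0], [46, 0, 0, 0, 0], [43, 0, 0, 0, 0], [41, 0, 0, 0, 0], [38, 0, 0, 0, 0], [34, 0, 0, 0, 0], [30, 0, 0, 0, 0], [30, 0, 0, 0, 0]]]'

```text
t: 31.15
tcp_pos: [0.4457, 0.0966, 0.0435]
tool_rot: [-0.1, 0.995, -0.0, 0.0]
force: [-0.2, -1.7, 5.3]
finger_gap: 0.483
gripper_force: 29.7
```

Request:
drive_tool --motion '[[[30, 0, 0, -0.3, 0], [30, 0, 0, -0.8, 0], [30, 0, 0, -1.4, 0], [30, 0, 0, -2.0, 0], [30, 0, 0, -2.8, 0], [30, 0, 0, -3.4, 0], [30, 0, 0, -3.8, 0], [30, 0, 0, -4.0, 0], [30, 0, 0, -4.0, 0]]]'

```text
t: 32.05
tcp_pos: [0.4455, 0.0968, 0.1638]
tool_rot: [-0.1, 0.995, -0.0, 0.001]
force: [-0.5, 0.1, -2.3]
finger_gap: 0.484
gripper_force: 30.8
```

```bash
python3 go.py 407.7 -313 120 101.5
```

```text
t 32.05 tcp [445.5  96.8 163.8] toolY 101.5 q6 -1.8 gap 0.484 shift [  3.95 -13.14   1.46] yaw -0.0
```

Request:
drive_tool --motion '[[[30, 0.1, -0.4, 0, 0], [30, 0.3, -1.1, 0, 0], [30, 0.6, -2.1, 0, 0], [30, 1.0, -3.3, 0, 0], [30, 1.4, -4.5, 0, 0], [30, 1.7, -5.7, 0, 0], [30, 2.1, -6.9, 0, 0], [30, 2.4, -8.1, 0, 0], [30, 2.8, -9.3, 0, 0], [30, 3.1, -10.3, 0, 0]]]'

```text
t: 33.05
tcp_pos: [0.4144, -0.227, 0.1622]
tool_rot: [-0.099, 0.995, 0.001, -0.001]
force: [0.6, -0.2, -2.7]
finger_gap: 0.484
gripper_force: 30.9
```

Request:
drive_tool --motion '[[[30, 0.25, -0.9, 0, 0], [30, 0.5, -1.7, 0.2, 0], [30, 0.7, -2.3, 0.5, 0], [30, 0.8, -2.7, 0.9, 0], [30, 0.85, -2.84, 1.3, 0], [30, 0.85, -2.84, 1.5, 0], [30, 0.85, -2.84, 1.5, 0], [30, 0.85, -2.84, 1.5, 0]]]'

```text
t: 33.85
tcp_pos: [0.4076, -0.3119, 0.1179]
tool_rot: [-0.101, 0.995, 0.001, -0.0]
force: [0.1, -0.9, -2.5]
finger_gap: 0.485
gripper_force: 30.9
```

```bash
python3 go.py 407.7 -313 77 101.5
```

```text
t 33.85 tcp [ 407.6 -311.9  117.9] toolY 101.5 q6 -2.64 gap 0.485 shift [ 0.   -0.04  1.36] yaw 0.0
```

Request:
drive_tool --motion '[[[30, 0, 0, 0.2, 0], [30, 0, 0, 0.5, 0], [30, 0, 0, 0.8, 0], [30, 0, 0, 1.1, 0], [30, 0, 0, 1.25, 0], [30, 0, 0, 1.33, 0], [30, 0, 0, 1.36, 0], [30, 0, 0, 1.36, 0], [30, 0, 0, 1.36, 0]]]'

```text
t: 34.75
tcp_pos: [0.4078, -0.3134, 0.0777]
tool_rot: [-0.1, 0.995, -0.0, 0.0]
force: [-1.7, 0.7, -1.2]
finger_gap: 0.484
gripper_force: 30.9
```

```bash
python3 go.py 407.7 -313 68.2 101.5
```

```text
t 34.75 tcp [ 407.8 -313.4   77.7] toolY 101.5 q6 -2.64 gap 0.484 shift [0.   0.01 0.32] yaw -0.0
```

Request:
drive_tool --motion '[[[30, 0, 0, 0.09, 0], [30, 0, 0, 0.16, 0], [30, 0, 0, 0.22, 0], [30, 0, 0, 0.26, 0], [30, 0, 0, 0.29, 0], [30, 0, 0, 0.32, 0], [30, 0, 0, 0.33, 0], [30, 0, 0, 0.33, 0]]]'

```text
t: 35.55
tcp_pos: [0.4076, -0.3131, 0.0685]
tool_rot: [-0.1, 0.995, -0.0, 0.0]
force: [-1.8, 1.4, 7.0]
finger_gap: 0.484
gripper_force: 31.6
```

Request:
drive_tool --motion '[[[43, 0, 0, 0, 0], [46, 0, 0, 0, 0], [50, 0, 0, 0, 0], [60, 0, 0, 0, 0], [75, 0, 0, 0, 0], [85, 0, 0, 0, 0], [85, 0, 0, 0, 0], [85, 0, 0, 0, 0], [85, 0, 0, 0, 0]]]'

```text
t: 36.45
tcp_pos: [0.4076, -0.3132, 0.0675]
tool_rot: [-0.1, 0.995, -0.0, -0.0]
force: [0.3, 0.7, 0.1]
finger_gap: 0.995
gripper_force: 0.0
```

Request:
drive_tool --motion '[[[85, 0, 0, -0.5, 0], [85, 0, 0, -1.2, 0], [85, 0, 0, -2.2, 0], [85, 0, 0, -3.4, 0], [85, 0, 0, -4.4, 0], [85, 0, 0, -4.7, 0], [85, 0, 0, -4.7, 0], [85, 0, 0, -4.7, 0], [85, 0, 0, -4.7, 0]]]'

```text
t: 37.35
tcp_pos: [0.4068, -0.3123, 0.2069]
tool_rot: [-0.1, 0.995, 0.002, -0.001]
force: [-0.2, -0.3, -0.2]
finger_gap: 0.993
gripper_force: 0.0
```

```bash
python3 - <<'E'
from h import *
cv2.imwrite("pics/s11.png",manip.snapshot("scene")[:,:,::-1])
t=manip.camera_model("wrist"); im=manip.snapshot("wrist")[:,:,::-1]; cv2.imwrite("pics/w11.png",im)
hsv=cv2.cvtColor(im,cv2.COLOR_BGR2HSV)
p=proj(t,[.4076,-.3131,.075])[0]; g=cv2.inRange(hsv,(100,8,0),(140,90,215)); b=blob(g,tuple(map(int,p)),75); x,y,W,Hh=cv2.boundingRect(b); print(p,x,y,W,Hh)
print("mid",plane(t,[[x+W/2,p[1]]],.075)*1000, "far edge",plane(t,[[x+W/2,y]],.045)*1000, manip.sense()["t"])
E
```

```text
[311.08476607 218.98579179] 272 171 77 100
mid [[ 407.68369164 -313.51458822]] far edge [[ 378.65910333 -319.34635606]] 37.45
```

View pics/s11.png

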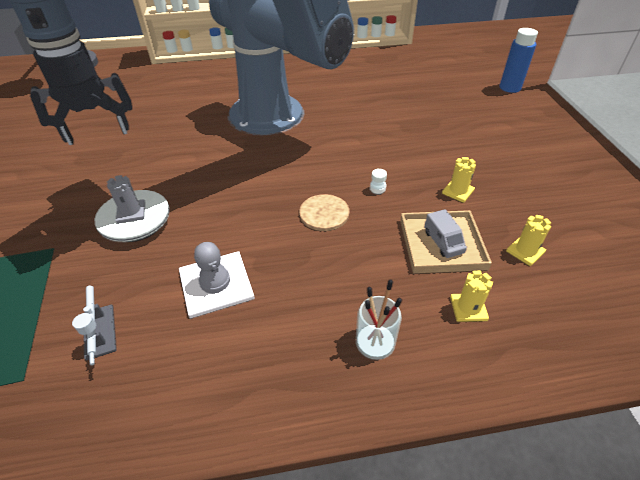

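The final view shows the tower on the turntable (125,205), the bust on the tile (212,270) and the van in the tray (445,235). The mat (325,212) is empty, the bystanders have not moved, and the gripper is clear.

```bash
python3 -c "
from station import manip
print(manip.sign_off())"
```

```text
the job is handed in; nothing more can be done
None
```

I handed the job in at about 37 s: the bust stands on the tile, the van in the tray and the tower on the turntable, each measured within about 2 mm of centre, and the cork mat is empty; sign-off returned no verdict.

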